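# Tighten a driving lamp's lens retaining ring with a two-pin spanner

## Robot

A 6-joint arm with a two-finger parallel gripper is mounted at the origin on the work surface. World frame = base frame: x ahead of the robot, y to its left, z up, the work surface at z = 0. Lengths are in m, angles in rad, forces in N, time in s.
With the tool pointing down it reaches from about 0.325 to 0.75 m from the base axis. Payload 7.6 kg.
Tool frame: the origin (TCP) lies between the finger pads; the fingertips stand 22 mm ahead of it and the grasp point (between the pads) lies 3 mm ahead of it; z points along the fingers, y is the line along which they close (so a half turn about z gives the same grasp; the last joint's range is limited). The gripper opens to 85 mm and grips with 20 to 120 N. Pads are 22 mm wide; open, the fingers measure 114 mm over their backs; the gripper's body (76 mm by 85 mm) begins 54 mm behind the grasp point. The pads swing forward as they close: fully open they stand 13 mm farther back than shut.
Start: joints at [-1.256, 0.052, 1.401, -0, 1.689, -0.07], TCP at [0.197, -0.487, 0.253] pointing down, gripper open.
Joint ranges: [-2.9, 2.9], [-0.91, 2.17], [0.12, 2.37], [-1.06, 4.2], [0.26, 2.73], [-2.93, 2.93]. Speed limits (rad/s): [2.57, 2.57, 3.01, 3.14, 3.14, 3.14].

## Interface

Orientations are given as a rotation vector (axis times angle).
In Python, from rig import arm gives the robot as it stands.
- The arm moves only by the shell command python3 -m handwheel 'ROWS' [FORCE]. ROWS is JSON, a list of rows, each a list of 7 numbers: the opening, from -1 (shut) to 1 (fully open), then the shift along the world's x, y, z in mm, then the turn, a rotation vector about the world's x, y, z in rad. In form: [[gripper, dx, dy, dz, rx, ry, rz], ...]. A call has 1 to 12 rows; each row is the pose to reach, as a shift and turn from the pose commanded when the call began; what a row does not reach only later rows make up. A row lasts 1/10 s, in which the tool goes at most 50 mm and 8.59 degrees, less where a joint would pass 70% of its speed; a pose out of reach is approached as far as the arm can. A call with a gripper value outside its range is refused whole. The fingers move at their own pace and stop on an object; FORCE is the grip in N (left out, the last holds). Time passes only in rows, so rows that repeat a pose let the fingers close. It gives the time, the measured TCP pose, the force, the opening and the grip force at its end, in the units of the state.
- arm.get_obs(): the state, without advancing time (a new reading comes with each control period).
- arm.capture(name): name is "scene" or "side" or "wrist"; returns (picture, depth): 384x512x3 uint8, blue, green, red; 384x512 float32, m along the optical axis (not along the pixel's ray), 0 where there is no reading.
- arm.camera_info(name): a dict with "camera_matrix" (3x3 intrinsics, pixels), "R" (3x3) and "t" (3): a world point X has camera coordinates R X + t; the wrist camera has in their place "hand_eye" (4x4, takes a point from camera to tool coordinates, whose origin is the TCP and whose axes are the flange's). Camera axes: x right, y down, z forward; pixel columns grow to the right and rows downward; lengths in m; the calibration is good to about 2 mm. A picture is of the moment at which its call begins: read the wrist's pose just before it. camera_info takes no time and is no camera call.
- arm.close_job(): hands the job in; it is judged then, once.
Trained networks look in the newest picture that a camera, given by its name, has taken for a name from the list of things; names that differ only in an ending like _2 or _b are one class to them, and where a whole thing is asked for, a point or a joint stands for the part that bears it (a point fixed in the world has none). Each returns a list of dicts, best first, with "p" (0 to 1); they miss things now and then, are a little off and sometimes report something else, mostly with a low value. They report only what shows in the picture. A call takes as long as a camera call.
- arm.search_frame(thing, camera): "box" ([centre column, centre row, width, height] in pixels, round what is visible of it).
- arm.masks_of(thing, camera): "pixels" (384x512 bool, what is visible of it) and "box" ([centre column, centre row, width, height] in pixels, round what is visible of it).
- arm.landmark_of(thing, camera): "location" ([column, row] in pixels: a listed point, or the origin of a listed thing).
The state is a dict: "clock": time; "joints": joint angles; "joint_velocities": joint speeds; "tau": joint torques, N m; "tool_pos": TCP position; "ee_rot": TCP orientation; "contact_force": force on the tool from outside, world axes, zero at the start; "torque": the same for the moment, N m; "opening": finger opening in m; "gripper_force": force on a finger pad.
Only numpy, scipy, OpenCV 4.12 (cv2) and the standard library are available. Lean on these libraries where they do the work, as an engineer would, in place of code of your own. Each camera call takes 0.05 s, during which the arm holds its last target. There are 200 camera calls.

## Task

The lens ring of the driving lamp on the bench is slack. Take the two-pin spanner from its wooden rest, fit its pins fully into two opposite holes of the ring and turn the ring clockwise until it comes up firm and stops, gently: do not force the ring, and touch it with nothing but the spanner. Then lift the spanner out and set it back in the slot of its rest, leaving the other parts on the bench where they are.

Things in the scene. Friction and masses are not known exactly. Their poses are not given: they have to be found in the camera images.
- spanner: loose steel two-pin spanner, 0.25 kg, standing pins down in its rest. Origin midway between the two pin ends; z up from pins to grip, x from pin to pin. Round domed pins, 6 mm diameter, 69 mm apart (x = +-34.5 mm), reaching 18 mm below a crossbar 92 mm long (x), 22 mm wide (y), z = 18 to 28 mm
- spanner_grip (a point): point to pinch on the spanner, 56 mm above its origin, axes as the spanner: middle of its flat upright grip, 44 mm long (x), 12 mm thick (y), from z = 28 (top of the crossbar) to 76 mm above the origin. Pinch across y with 40 N or more, so that it does not twist or slip between the fingers
- rest: the spanner's wooden rest, fixed: a block 130 (x) by 70 (y) by 40 mm high, origin at the centre of its underside, z up. A slot 96 mm long (x), 10 mm wide, 24 mm deep lies in the middle of its top; the spanner's pins hang in it and its crossbar lies across the top, spanner's origin then 22 mm above the bench
- rest_slot (a point): centre of the slot's mouth, in the top face of the rest (40 mm above the bench), axes as the rest
- lamp: round black driving lamp, 116 mm across, fixed face up by a stirrup on a grey steel plate (140 by 150 by 12 mm); origin at the centre of the plate's underside, z up along the lamp's axis. Its rim is 100 mm above the bench, with an 84 mm bore. The aluminium retaining ring lies in the bore, face 8 mm below the rim, 83 mm outside and 57 mm inside diameter
- lamp_ring (a point): centre of the ring's upper face, 92 mm above the bench, fixed to the lamp (does not turn with the ring). Six holes 8 mm across, 60 degrees apart on a 69 mm circle, 8 mm deep. Their angle differs every time and is not measured: look, or set the pins lightly on the ring (about 5 N) and turn until they drop in; fully in is 5 to 8 mm below this face
- retainer (a joint): turn of the ring, rad, growing clockwise seen from above: starts between -0.9 and -0.55; at 0 it is firm on the lens and stops hard. Drag 0.2 N m when slack, 0.3 N m just before the stop; it stays where it is left, also under pins sliding lightly on its face. Over 40 N between spanner and ring, by pressing or turning (pins 34.5 mm off axis), harms it
- horn: a black snail-shaped car horn, 76 mm disc, 34 mm high, loose on the bench; leave alone
- wiper_motor: a wiper motor, grey gearbox with a dark round motor, about 180 by 80 by 76 mm, loose; leave alone
- carton: a small cardboard box, 85 by 120 by 90 mm, loose; leave alone

How it is judged:
On the way, in this order (a step that is already met when the one before it is completed fails the run):
1. the spanner's pins are fully in two opposite holes of the ring (z of spanner in the frame of lamp_ring below -0.0045 m and horizontal distance between spanner and lamp_ring below 0.004 m and angle between spanner's own z axis and vertical below 0.1 rad), for 0.2 s.
2. the ring is turned clockwise to its stop with the spanner in it (value of joint retainer above -0.03 rad and z of spanner in the frame of lamp_ring below -0.003 m and horizontal distance between spanner and lamp_ring below 0.006 m), for 0.2 s.
At the end, for the whole second after the job is handed in: the ring is at its clockwise stop (within 0.04 rad), and the released spanner stands still and upright in the slot of its rest, pins down in the slot (its origin within 14 mm of the slot's centre and at least 14 mm below the rest's top) (value of joint retainer above -0.04 rad and horizontal distance between spanner and rest_slot below 0.014 m and z of spanner in the frame of rest_slot below -0.014 m and angle between spanner's own z axis and vertical below 0.1 rad and linear speed of spanner below 0.02 m/s); the robot touches nothing.
It fails at once if the ring was forced: more than 40 N between spanner and ring (contact force between spanner and retainer above 40 N).
It fails at once if the ring was touched by the fingers or the arm (contact force between any of the fingers, the arm and retainer above 1 N).
It fails at once if a bystander was disturbed (distance of any of horn, wiper_motor, carton from where it was at the start of the episode above 0.02 m).
It also fails if it takes over 72 s, if anything falls off the work surface, if the arm or the gripper's body presses on something with over 40 N, if the wrist force passes 120 N, or if a joint passes its speed limit or range.

## Working session

There is one attempt and no reset: what is moved stays moved. The work goes in short steps, Python scripts to look and compute and a shell command to move; the robot and the scene stay as the last step left them, time stands still between calls to the robot, and variables do not carry over. Pictures are saved under pics/ and viewed, at most 10 in all, crops included, and the job is handed in when it is done.

```bash
mkdir -p pics
cat > h.py <<'E'
import numpy as np, cv2
from scipy.spatial.transform import Rotation as R
from rig import arm
def cam(name):
    c=arm.camera_info(name); K=np.array(c["camera_matrix"])
    if "R" in c:
        Rc=np.array(c["R"]); t=np.array(c["t"]); return K,Rc.T,-Rc.T@t
    o=arm.get_obs(); H=np.array(c["hand_eye"]); Rt=R.from_rotvec(o["ee_rot"]).as_matrix()
    return K,Rt@H[:3,:3],Rt@H[:3,3]+np.array(o["tool_pos"])
def world(px,d,C):
    K,A,b=C; px=np.atleast_2d(px).astype(float); d=np.atleast_1d(d)
    r=np.c_[(px[:,0]-K[0,2])/K[0,0],(px[:,1]-K[1,2])/K[1,1],np.ones(len(px))]
    return (r*d[:,None])@A.T+b
def atz(px,z,C):
    K,A,b=C; r=world(px,1.0,(K,A,0*b)); return b+r*((z-b[2])/r[:,2])[:,None]
E
python3 - <<'E'
from h import *
print(arm.get_obs())
ims=[]
for n in ["scene","side"]:
    C=cam(n); im,d=arm.capture(n); cv2.imwrite(f"pics/{n}0.png",im); np.save(f"{n}d.npy",d)
    print(n,C[2].round(3))
    for th,z in [("spanner",0.022),("spanner_grip",.078),("rest_slot",.04),("lamp_ring",.092),("horn",0),("wiper_motor",0),("carton",0)]:
        l=arm.landmark_of(th,n)
        if l: print(th,[round(x) for x in l[0]["location"]],round(l[0]["p"],2),atz(l[0]["location"],z,C).round(4))
    ims.append(im)
cv2.imwrite("pics/both.png",cv2.resize(np.hstack(ims),(800,300)))
E
```

```text
{'clock': 0.0, 'joints': array([-1.25628556e+00,  5.28488379e-02,  1.40178770e+00,  2.51145118e-05,
        1.68857753e+00, -7.02952170e-02]), 'joint_velocities': array([ 0.00055747, -0.00031104,  0.00079921,  0.00045892, -0.00064531,
        0.0003658 ]), 'tau': array([-6.22075072e-05, -3.81662250e+01, -3.60188162e+01, -2.12726877e-05,
        6.15286175e-03, -4.40345488e-06]), 'tool_pos': array([ 0.19701743, -0.48633016,  0.25243428]), 'ee_rot': array([-3.08203913e+00, -6.00425559e-01,  2.71197754e-04]), 'contact_force': array([0.58971576, 0.08339424, 0.31507939]), 'torque': array([ 0.01099596, -0.00347824, -0.0614362 ]), 'gripper_force': 0.0, 'opening': 0.0853468985991645}
scene [ 1.183 -0.046  0.82 ]
spanner [360, 199] 0.83 [[0.5437 0.2184 0.022 ]]
spanner_grip [366, 179] 0.77 [[0.5294 0.225  0.078 ]]
rest_slot [362, 196] 0.57 [[0.5496 0.2196 0.04  ]]
lamp_ring [202, 177] 0.85 [[ 0.5197 -0.1548  0.092 ]]
horn [274, 274] 0.77 [[ 0.7245 -0.001   0.    ]]
wiper_motor [164, 270] 0.87 [[ 0.7057 -0.2389  0.    ]]
carton [385, 262] 0.56 [[0.7066 0.2458 0.    ]]
side [ 0.4   -0.621  0.822]
spanner [191, 157] 0.97 [[0.5369 0.2233 0.022 ]]
spanner_grip [190, 140] 0.93 [[0.5399 0.2231 0.078 ]]
rest_slot [195, 152] 0.93 [[0.5472 0.2173 0.04  ]]
lamp_ring [226, 266] 0.63 [[ 0.513  -0.1608  0.092 ]]
horn [291, 209] 0.61 [[ 0.7176 -0.0039  0.    ]]
wiper_motor [329, 295] 0.91 [[ 0.7041 -0.2387  0.    ]]
carton [252, 142] 0.68 [[0.7114 0.2492 0.    ]]
```

View pics/both.png

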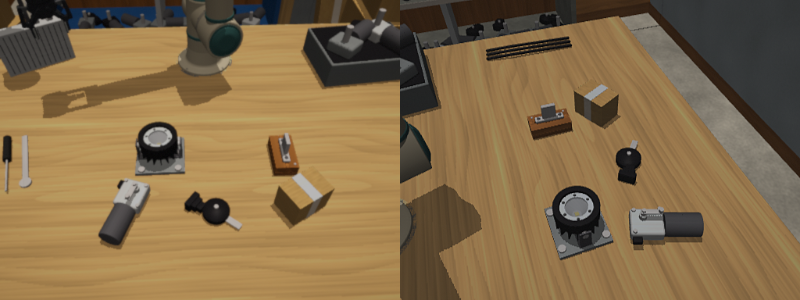

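The lamp (scene ~(202,177)) sits in the middle left, and the rest with its spanner is at ~(362,197). The carton is close to the rest, towards the viewer. Next I'll get the wrist camera geometry.

Run:
```python
from h import *
c=arm.camera_info("wrist"); print(np.round(c["hand_eye"],4), np.round(c["camera_matrix"],1))
o=arm.get_obs(); print(R.from_rotvec(o["ee_rot"]).as_matrix().round(3))
```

```text
[[ 5.000e-04 -9.583e-01 -2.857e-01  7.290e-02]
 [ 1.000e+00  4.000e-04  4.000e-04  3.000e-04]
 [-3.000e-04 -2.857e-01  9.583e-01 -1.221e-01]
 [ 0.000e+00  0.000e+00  0.000e+00  1.000e+00]] [[273.3   0.  252.9]
 [  0.  273.3 189.9]
 [  0.    0.    1. ]]
[[ 0.927  0.375  0.   ]
 [ 0.375 -0.927 -0.   ]
 [-0.     0.    -1.   ]]
```

```bash
python3 -m handwheel '[[1,35,35,0,0,0,0],[1,80,80,0,0,0,0],[1,115,115,0,0,0,0],[1,150,150,0,0,0,0],[1,185,190,0,0,0,0],[1,220,225,-10,0,0,0],[1,255,260,-20,0,0,0],[1,290,300,-30,0,0,0],[1,319,328,-37,0,0,0],[1,319,328,-37,0,0,0],[1,319,328,-37,0,0,0],[1,319,328,-37,0,0,0]]' 80
python3 - <<'E'
from h import *
C=cam("wrist"); im,d=arm.capture("wrist"); cv2.imwrite("pics/w1.png",im); np.save("w1d.npy",d); np.savez("w1C.npz",*C)
l=arm.landmark_of("lamp_ring","wrist"); print(l[:2]); 
if l: print(atz(l[0]["location"],.092,C))
print(arm.get_obs()["joints"].round(3))
E
```

```text
clock: 2.0
tool_pos: [0.5157, -0.1594, 0.2166]
ee_rot: [3.083, 0.6, -0.0]
contact_force: [0.0, 0.5, -0.5]
opening: 0.0859
gripper_force: 0.0
[{'location': [250.8, 192.4], 'p': 0.91}]
[[ 0.51218222 -0.15917597  0.092     ]]
[-0.369  0.106  1.416 -0.     1.618  0.819]
```

View pics/w1.png

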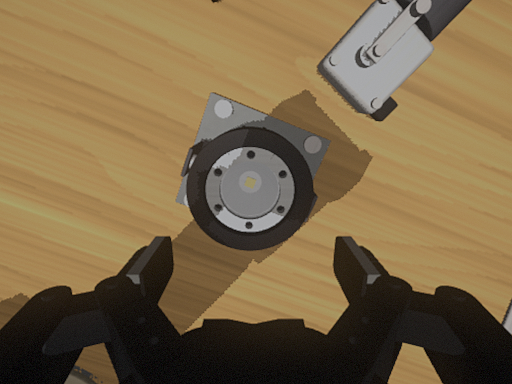

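The ring fills roughly (250,190) ±45 px. Its six dark holes are at about (250,155), (281,174), (281,210), (249,225), (218,209) and (218,172). I'll fit the six-hole pattern in a rectified top view.

Run:
```python
from h import *
f=np.load("w1C.npz"); C=[f[k] for k in f.files]; im=cv2.imread("pics/w1.png"); g=cv2.cvtColor(im,cv2.COLOR_BGR2GRAY).astype(np.float32); d=np.load("w1d.npy")
K,A,b=C
from scipy.optimize import minimize
def proj(X):
    c=(X-b)@A; return c[:,:2]/c[:,2:]*[K[0,0],K[1,1]]+K[:2,2]
# dark spots, refined
def ref(p):
    x,y=p; w=g[y-6:y+7,x-6:x+7]; m=np.clip(110-w,0,None); Y,X=np.mgrid[-6:7,-6:7]; m=m*(np.hypot(X,Y)<6.5)
    return [x+(m*X).sum()/m.sum(),y+(m*Y).sum()/m.sum()]
P=np.array([ref(p) for p in [(250,155),(281,174),(281,210),(249,225),(218,209),(218,172)]]); print(P.round(1))
for z in (.092,.090):
    W=atz(P,z,C); c=W.mean(0); v=W-c; print(z,c.round(4),np.hypot(v[:,0],v[:,1]).round(4),np.degrees(np.arctan2(v[:,1],v[:,0])).round(1))
m=(np.hypot(*(np.indices(d.shape)[::-1]-np.array([250,190])[:,None,None]))<50)&(g>120)&(d>0)
Y,X=np.nonzero(m); w=world(np.c_[X,Y],d[m],C); print("ring z",np.percentile(w[:,2],[10,25,50,75,90]).round(4))
```

```text
[[250.5 154.1]
 [282.3 173.6]
 [280.5 209.1]
 [248.5 224.6]
 [217.7 207.1]
 [217.6 171.8]]
0.092 [ 0.5133 -0.1574  0.092 ] [0.0347 0.0346 0.035  0.0347 0.0347 0.0346] [  20.4  -39.4  -99.7 -159.8  140.3   80.2]
0.09 [ 0.5127 -0.1576  0.09  ] [0.035  0.0349 0.0353 0.035  0.035  0.0349] [  20.4  -39.4  -99.7 -159.8  140.3   80.2]
ring z [0.0885 0.089  0.09   0.0935 0.0941]
```

Center is (0.513,-0.157), radius 34.7 mm (nominal 34.5), and the holes lie at 20.3°+60k. All consistent. Now the spanner, viewed the same way so that any calibration bias cancels.

```bash
python3 -m handwheel '[[1,5,50,0,0,0,0],[1,10,100,0,0,0,0],[1,15,150,0,0,0,0],[1,20,200,0,0,0,0],[1,25,250,0,0,0,0],[1,25,300,0,0,0,0],[1,25,340,0,0,0,0],[1,25,375,0,0,0,0],[1,25,381,0,0,0,0],[1,25,381,0,0,0,0],[1,25,381,0,0,0,0]]'
python3 - <<'E'
from h import *
C=cam("wrist"); im,d=arm.capture("wrist"); cv2.imwrite("pics/w2.png",im); np.save("w2d.npy",d); np.savez("w2C.npz",*C)
for th,z in [("spanner_grip",.078),("rest_slot",.04),("spanner",.022)]:
    l=arm.landmark_of(th,"wrist")
    if l: print(th,l[0],atz(l[0]["location"],z,C).round(4))
E
```

```text
clock: 3.2
tool_pos: [0.5415, 0.2206, 0.2166]
ee_rot: [3.084, 0.598, 0.001]
contact_force: [-0.8, -0.4, -0.9]
opening: 0.0855
gripper_force: 0.0
spanner_grip {'location': [289.0, 26.6], 'p': 0.71} [[0.6822 0.244  0.078 ]]
rest_slot {'location': [248.0, 176.4], 'p': 0.6} [[0.5393 0.2252 0.04  ]]
spanner {'location': [250.7, 175.3], 'p': 0.85} [[0.5375 0.2213 0.022 ]]
```

View pics/w2.png

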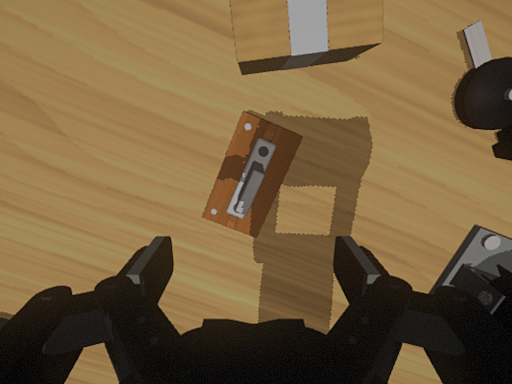

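The rest is at about (253,173). The spanner's crossbar runs from (265,140) to (238,216), and the carton lies above, at row <75. I'll use the depth to fit the grip top, crossbar and rest.

```bash
cat > sp.py <<'E'
from h import *
import sys
def run(n):
    f=np.load(n+"C.npz"); C=[f[k] for k in f.files]; d=np.load(n+"d.npy")
    Y,X=np.mgrid[105:240,195:320]; Y=Y.ravel();X=X.ravel(); w=world(np.c_[X,Y],d[Y,X],C); w=w[d[Y,X]>0]
    print(np.histogram(w[:,2],np.arange(-.005,.12,.005)))
    for nm,a,b in [("grip",.089,.11),("bar",.045,.058),("rest",.033,.043)]:
        q=w[(w[:,2]>a)&(w[:,2]<b)]
        (cx,cy),s,ang=cv2.minAreaRect((q[:,:2]*1000).astype(np.float32))
        c=q.mean(0); u=np.linalg.svd(q[:,:2]-c[:2],full_matrices=False)[2][0]
        print(nm,len(q),"rect",round(cx,1),round(cy,1),np.round(s,1),round(ang,1),"z",np.median(q[:,2]).round(4),"mean",c[:2].round(4),"pca",np.degrees(np.arctan2(u[1],u[0])).round(1))
run(sys.argv[1])
E
python3 sp.py w2
```

```text
(array([ 201, 9569,    3,    5,   13,    5,    6,    8,   97, 5188,  127,
        772,   21,   22,   24,   24,   29,   28,   27,   33,  497,  104,
          0,    0]), array([-0.005,  0.   ,  0.005,  0.01 ,  0.015,  0.02 ,  0.025,  0.03 ,
        0.035,  0.04 ,  0.045,  0.05 ,  0.055,  0.06 ,  0.065,  0.07 ,
        0.075,  0.08 ,  0.085,  0.09 ,  0.095,  0.1  ,  0.105,  0.11 ,
        0.115]))
grip 638 rect 539.4 223.1 [12.1 43.9] 88.4 z 0.0993 mean [0.5408 0.2236] pca 178.4
bar 907 rect 539.6 223.2 [22.1 91.3] 88.4 z 0.0513 mean [0.5507 0.2257] pca 174.5
rest 5204 rect 538.0 223.2 [ 70.  130.4] 89.3 z 0.0415 mean [0.5431 0.2241] pca 179.5
```

```bash
python3 - <<'E'
from h import *
H=np.array(arm.camera_info("wrist")["hand_eye"])
for n,cmd,est in [("w1",[.516,-.159],[.5133,-.1574]),("w2",[.541,.222],[.5394,.2231])]:
    f=np.load(n+"C.npz"); C=[f[k] for k in f.files]
    Rt=C[1]@H[:3,:3].T; tp=C[2]-Rt@H[:3,3]
    print(n,"tool",tp.round(4),"yaw",np.degrees(np.arctan2(Rt[1,0],Rt[0,0])).round(2),"tilt",Rt[:2,2].round(4),"rel",(np.array(est)-tp[:2]).round(4),"cmdframe",(np.array(est)-tp[:2]+cmd).round(4))
for i in range(3): print(arm.get_obs()["tool_pos"].round(4))
E
python3 -m handwheel '[[0,-2,2.5,0,0,0,-0.14],[0,-2,2.5,-30,0,0,-0.28],[0,-2,2.5,-60,0,0,-0.411],[0,-2,2.5,-90,0,0,-0.411],[0,-2,2.5,-90,0,0,-0.411],[0,-2,2.5,-90,0,0,-0.411]]' 80
```

```text
w1 tool [ 0.5157 -0.1594  0.2166] yaw 22.02 tilt [ 0.     -0.0006] rel [-0.0024  0.002 ] cmdframe [ 0.5136 -0.157 ]
w2 tool [0.5415 0.2206 0.2166] yaw 21.94 tilt [ 0.0005 -0.0005] rel [-0.0021  0.0025] cmdframe [0.5389 0.2245]
[0.5414 0.2211 0.2165]
[0.5414 0.2211 0.2165]
[0.5414 0.2211 0.2165]
clock: 4.0
tool_pos: [0.5393, 0.2244, 0.127]
ee_rot: [3.141, -0.042, -0.0]
contact_force: [0.9, 0.2, 0.9]
opening: 0.0428
gripper_force: 0.0
```

```bash
python3 -m handwheel '[[0,0,0,-20,0,0,0],[0,0,0,-40,0,0,0],[0,0,0,-46,0,0,0],[0,0,0,-46,0,0,0],[-1,0,0,-46,0,0,0],[-1,0,0,-46,0,0,0],[-1,0,0,-46,0,0,0],[-1,0,0,-46,0,0,0],[-1,0,0,-46,0,0,0],[-1,0,0,-46,0,0,0]]' 80
```

```text
clock: 5.0
tool_pos: [0.5399, 0.2248, 0.0821]
ee_rot: [-3.141, 0.041, -0.004]
contact_force: [0.1, -2.3, 7.1]
opening: 0.0108
gripper_force: 77.9
```

```bash
python3 -m handwheel '[[-1,0,0,20,0,0,0],[-1,0,0,50,0,0,0],[-1,0,0,90,0,0,0],[-1,0,0,120,0,0,0],[-1,-5,-40,130,0,0,0.05],[-1,-9,-85,130,0,0,0.15],[-1,-12,-130,130,0,0,0.25],[-1,-15,-175,130,0,0,0.35],[-1,-18,-220,130,0,0,0.382],[-1,-20,-260,130,0,0,0.382],[-1,-22,-300,130,0,0,0.382],[-1,-24,-340,130,0,0,0.382]]'
python3 -m handwheel '[[-1,-1,-25,0,0,0,0],[-1,-1.5,-41.5,0,0,0,0],[-1,-1.5,-41.5,-20,0,0,0],[-1,-1.5,-41.5,-40,0,0,0],[-1,-1.5,-41.5,-45,0,0,0],[-1,-1.5,-41.5,-45,0,0,0],[-1,-1.5,-41.5,-45,0,0,0]]'
python3 - <<'E'
from h import *
C=cam("wrist"); im,d=arm.capture("wrist"); cv2.imwrite("pics/w3.png",im); np.save("w3d.npy",d); np.savez("w3C.npz",*C)
o=arm.get_obs(); print(o["tool_pos"],o["contact_force"],o["torque"])
s,_=arm.capture("side"); a=cv2.resize(s[215:335,165:325],(532,400)); b=im[:300,100:400]
cv2.imwrite("pics/w3b.png",np.hstack([cv2.resize(b,(400,400)),a[:,66:466]]))
E
```

```text
clock: 6.2
tool_pos: [0.5146, -0.1166, 0.2101]
ee_rot: [-3.092, -0.556, 0.0]
contact_force: [0.3, 0.7, -1.9]
opening: 0.0108
gripper_force: 78.5
clock: 6.9
tool_pos: [0.5141, -0.1564, 0.1664]
ee_rot: [3.091, 0.557, 0.002]
contact_force: [-0.0, -0.9, -1.0]
opening: 0.0111
gripper_force: 78.6
[ 0.51420418 -0.15648123  0.16665443] [ 0.42943686  0.19750228 -1.61682354] [ 0.02185451 -0.01318276 -0.00313773]
```

View pics/w3b.png

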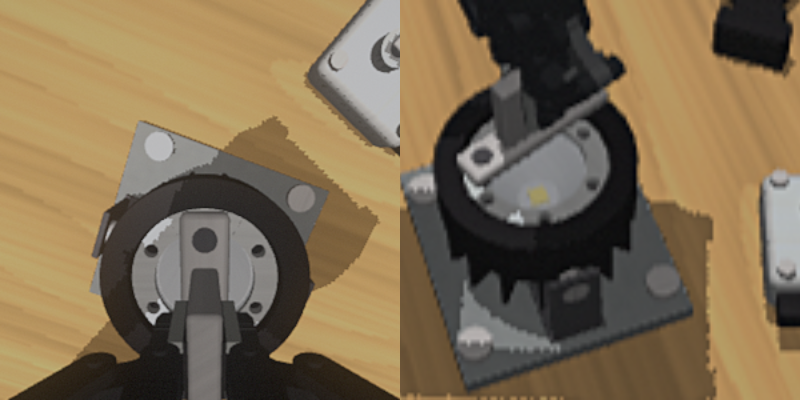

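The spanner is over the ring with its crossbar in line with the far hole, and the four other holes show symmetrically at the sides. Lowering gently.

```bash
python3 -m handwheel '[[-1,0,0,-6,0,0,0],[-1,0,0,-11,0,0,0],[-1,0,0,-13,0,0,0],[-1,0,0,-14,0,0,0],[-1,0,0,-15,0,0,0],[-1,0,0,-15,0,0,0]]'
python3 -m handwheel '[[-1,0,0,-0.5,0,0,0],[-1,0,0,-1,0,0,0],[-1,0,0,-1,0,0,0]]'
```

```text
clock: 7.6
tool_pos: [0.5136, -0.1566, 0.1503]
ee_rot: [3.092, 0.556, -0.0]
contact_force: [-0.0, -0.4, -3.5]
opening: 0.0107
gripper_force: 78.6
clock: 7.9
tool_pos: [0.5136, -0.1566, 0.1493]
ee_rot: [3.092, 0.556, 0.0]
contact_force: [1.2, -0.7, -2.6]
opening: 0.0114
gripper_force: 78.6
```

```bash
python3 -m handwheel '[[-1,0,0,-0.5,0,0,0],[-1,0,0,-1,0,0,0],[-1,0,0,-1.5,0,0,0],[-1,0,0,-1.5,0,0,0]]'
python3 -m handwheel '[[-1,0,0,-0.5,0,0,0],[-1,0,0,-1,0,0,0],[-1,0,0,-1.5,0,0,0],[-1,0,0,-1.5,0,0,0]]'
```

```text
clock: 8.3
tool_pos: [0.5135, -0.1566, 0.1477]
ee_rot: [-3.092, -0.556, 0.0]
contact_force: [-0.2, -0.2, -2.2]
opening: 0.0114
gripper_force: 78.6
clock: 8.7
tool_pos: [0.5136, -0.1566, 0.1462]
ee_rot: [-3.092, -0.556, 0.0]
contact_force: [-0.1, 0.2, -2.9]
opening: 0.011
gripper_force: 78.6
```

```bash
python3 -m handwheel '[[-1,0,0,-0.5,0,0,0],[-1,0,0,-1,0,0,0],[-1,0,0,-1.5,0,0,0],[-1,0,0,-1.5,0,0,0],[-1,0,0,-1.5,0,0,0]]'
python3 -c "
from h import *
o=arm.get_obs(); print(o['contact_force'],o['torque'])"
```

```text
clock: 9.2
tool_pos: [0.5136, -0.1566, 0.1448]
ee_rot: [3.092, 0.556, 0.0]
contact_force: [0.3, -0.7, -2.8]
opening: 0.0111
gripper_force: 78.5
[ 0.27455495 -0.66309357 -2.84819927] [ 0.00581475  0.02278307 -0.11686907]
```

```bash
cat > t.py <<'E'
from h import *
o=arm.get_obs(); r=R.from_rotvec(o["ee_rot"]).as_matrix(); print("yaw %.4f"%np.arctan2(r[1,0],r[0,0]),o["tool_pos"].round(4),o["contact_force"].round(1),"Tz",o["torque"].round(3),"t",o["clock"])
E
python3 -m handwheel '[[-1,0,0,0,0,0,-0.03],[-1,0,0,0,0,0,-0.06],[-1,0,0,0,0,0,-0.09],[-1,0,0,0,0,0,-0.12],[-1,0,0,0,0,0,-0.15]]' >/dev/null; python3 t.py
python3 -m handwheel '[[-1,0,0,0,0,0,-0.04],[-1,0,0,0,0,0,-0.08],[-1,0,0,0,0,0,-0.12],[-1,0,0,0,0,0,-0.16],[-1,0,0,0,0,0,-0.20]]' >/dev/null; python3 t.py
```

```text
yaw 0.2051 [ 0.5137 -0.1566  0.1449] [ 0.7 -0.9 -2.9] Tz [-0.09  -0.04   0.294] t 9.7
yaw 0.0046 [ 0.5137 -0.1567  0.1449] [ 0.4 -0.5 -2.8] Tz [-0.105 -0.065  0.242] t 10.2
```

```bash
python3 -m handwheel '[[-1,0,0,0,0,0,-0.04],[-1,0,0,0,0,0,-0.08],[-1,0,0,0,0,0,-0.12],[-1,0,0,0,0,0,-0.15]]' >/dev/null; python3 t.py
for i in 1; do python3 -m handwheel '[[-1,0,0,0,0,0,-0.015],[-1,0,0,0,0,0,-0.03]]' >/dev/null; python3 t.py; done
python3 -m handwheel '[[-1,0,0,0,0,0,-0.015],[-1,0,0,0,0,0,-0.03]]' >/dev/null; python3 t.py
```

```text
yaw -0.1453 [ 0.5137 -0.1568  0.1449] [ 0.3 -0.9 -3.4] Tz [-0.208 -0.092  0.292] t 10.6
yaw -0.1745 [ 0.5137 -0.1568  0.1449] [ 1.  -1.7 -3.4] Tz [-0.281 -0.127  0.273] t 10.8
yaw -0.2052 [ 0.5137 -0.1567  0.1449] [ 1.1 -2.  -2.2] Tz [-0.32  -0.115  0.252] t 11.0
```

```bash
echo 'import sys; sys.exit(abs(o["torque"][2])>0.42 or np.hypot(*o["contact_force"][:2])>8)' >> t.py
python3 -m handwheel '[[-1,0,0,0,0,0,-0.01],[-1,0,0,0,0,0,-0.02]]' >/dev/null; python3 t.py &&
python3 -m handwheel '[[-1,0,0,0,0,0,-0.01],[-1,0,0,0,0,0,-0.02]]' >/dev/null; python3 t.py &&
python3 -m handwheel '[[-1,0,0,0,0,0,-0.01],[-1,0,0,0,0,0,-0.02]]' >/dev/null; python3 t.py &&
python3 -m handwheel '[[-1,0,0,0,0,0,-0.01],[-1,0,0,0,0,0,-0.02]]' >/dev/null; python3 t.py &&
python3 -m handwheel '[[-1,0,0,0,0,0,-0.01],[-1,0,0,0,0,0,-0.02]]' >/dev/null; python3 t.py
```

```text
yaw -0.2249 [ 0.5136 -0.1567  0.1449] [ 0.8 -1.6 -2.3] Tz [-0.415 -0.19   0.271] t 11.2
yaw -0.2249 [ 0.5136 -0.1567  0.1449] [ 0.8 -1.6 -2.3] Tz [-0.415 -0.19   0.271] t 11.2
yaw -0.2249 [ 0.5136 -0.1567  0.1449] [ 0.8 -1.6 -2.3] Tz [-0.415 -0.19   0.271] t 11.2
yaw -0.2249 [ 0.5136 -0.1567  0.1449] [ 0.8 -1.6 -2.3] Tz [-0.415 -0.19   0.271] t 11.2
yaw -0.2249 [ 0.5136 -0.1567  0.1449] [ 0.8 -1.6 -2.3] Tz [-0.415 -0.19   0.271] t 11.2False
False
False
False
False
```

```bash
sed -i 's/sys.exit(\(.*\))$/sys.exit(int(\1))/' t.py; set -e
python3 -m handwheel '[[-1,0,0,0,0,0,-0.01],[-1,0,0,0,0,0,-0.02]]' >/dev/null; python3 t.py
python3 -m handwheel '[[-1,0,0,0,0,0,-0.01],[-1,0,0,0,0,0,-0.02]]' >/dev/null; python3 t.py
python3 -m handwheel '[[-1,0,0,0,0,0,-0.01],[-1,0,0,0,0,0,-0.02]]' >/dev/null; python3 t.py
python3 -m handwheel '[[-1,0,0,0,0,0,-0.01],[-1,0,0,0,0,0,-0.02]]' >/dev/null; python3 t.py
python3 -m handwheel '[[-1,0,0,0,0,0,-0.01],[-1,0,0,0,0,0,-0.02]]' >/dev/null; python3 t.py
python3 -m handwheel '[[-1,0,0,0,0,0,-0.01],[-1,0,0,0,0,0,-0.02]]' >/dev/null; python3 t.py
```

```text
yaw -0.2450 [ 0.5136 -0.1567  0.1449] [ 1.5 -1.9 -2.3] Tz [-0.461 -0.156  0.262] t 11.4
yaw -0.2650 [ 0.5136 -0.1567  0.1449] [ 2.1 -1.6 -2.4] Tz [-0.503 -0.163  0.267] t 11.6
yaw -0.2851 [ 0.5136 -0.1567  0.1449] [ 0.4 -3.7 -2.5] Tz [-0.558 -0.174  0.232] t 11.8
yaw -0.3051 [ 0.5136 -0.1567  0.1449] [ 1.5 -3.4 -2.7] Tz [-0.59  -0.114  0.254] t 12.0
yaw -0.3251 [ 0.5136 -0.1567  0.1449] [ 1.6 -3.7 -3.6] Tz [-0.647 -0.206  0.228] t 12.2
yaw -0.3451 [ 0.5136 -0.1567  0.1449] [ 1.2 -3.9 -2.7] Tz [-0.687 -0.162  0.279] t 12.4
```

The side force is growing slowly, from a slightly off-center rotation axis. I'll ease 0.5 mm along −y and carry on.

```bash
set -e
python3 -m handwheel '[[-1,0.1,-0.5,0,0,0,0],[-1,0.1,-0.5,0,0,0,-0.01]]' >/dev/null; python3 t.py
python3 -m handwheel '[[-1,0,0,0,0,0,-0.01],[-1,0,0,0,0,0,-0.02]]' >/dev/null; python3 t.py
python3 -m handwheel '[[-1,0,0,0,0,0,-0.01],[-1,0,0,0,0,0,-0.02]]' >/dev/null; python3 t.py
python3 -m handwheel '[[-1,0,0,0,0,0,-0.01],[-1,0,0,0,0,0,-0.02]]' >/dev/null; python3 t.py
python3 -m handwheel '[[-1,0,0,0,0,0,-0.01],[-1,0,0,0,0,0,-0.02]]' >/dev/null; python3 t.py
python3 -m handwheel '[[-1,0,0,0,0,0,-0.01],[-1,0,0,0,0,0,-0.02]]' >/dev/null; python3 t.py
python3 -m handwheel '[[-1,0,0,0,0,0,-0.01],[-1,0,0,0,0,0,-0.02]]' >/dev/null; python3 t.py
python3 -m handwheel '[[-1,0,0,0,0,0,-0.01],[-1,0,0,0,0,0,-0.02]]' >/dev/null; python3 t.py
python3 -m handwheel '[[-1,0,0,0,0,0,-0.01],[-1,0,0,0,0,0,-0.02]]' >/dev/null; python3 t.py
```

```text
yaw -0.3545 [ 0.5137 -0.1569  0.1448] [ 0.5 -1.8 -1.5] Tz [-0.336 -0.126  0.333] t 12.6
yaw -0.3749 [ 0.5137 -0.1569  0.1448] [ 0.2 -0.2 -1.8] Tz [-0.264 -0.03   0.224] t 12.8
yaw -0.3950 [ 0.5137 -0.157   0.1448] [ 0.1 -1.1 -1.6] Tz [-0.178 -0.087  0.243] t 13.0
yaw -0.4150 [ 0.5137 -0.157   0.1448] [ 0.6 -0.6 -2.7] Tz [-0.116 -0.114  0.3  ] t 13.2
yaw -0.4350 [ 0.5137 -0.1571  0.1448] [ 0.3 -0.4 -2.5] Tz [-0.046 -0.038  0.261] t 13.4
yaw -0.4550 [ 0.5137 -0.1571  0.1448] [ 0.2 -1.2 -1.4] Tz [-0.116 -0.053  0.276] t 13.6
yaw -0.4751 [ 0.5137 -0.1571  0.1448] [ 0.4  0.5 -1. ] Tz [-0.039 -0.029  0.282] t 13.8
yaw -0.4950 [ 0.5137 -0.1571  0.1448] [-0.7 -0.7 -1.2] Tz [ 0.012 -0.057  0.295] t 14.0
yaw -0.5150 [ 0.5137 -0.1571  0.1448] [ 0.4 -0.4 -1.3] Tz [-0.021 -0.062  0.308] t 14.2
```

```bash
set -e
python3 -m handwheel '[[-1,0,0,0,0,0,-0.005],[-1,0,0,0,0,0,-0.01],[-1,0,0,0,0,0,-0.01]]' >/dev/null; python3 t.py
python3 -m handwheel '[[-1,0,0,0,0,0,-0.005],[-1,0,0,0,0,0,-0.01],[-1,0,0,0,0,0,-0.01]]' >/dev/null; python3 t.py
python3 -m handwheel '[[-1,0,0,0,0,0,-0.005],[-1,0,0,0,0,0,-0.01],[-1,0,0,0,0,0,-0.01]]' >/dev/null; python3 t.py
python3 -m handwheel '[[-1,0,0,0,0,0,-0.005],[-1,0,0,0,0,0,-0.01],[-1,0,0,0,0,0,-0.01]]' >/dev/null; python3 t.py
python3 -m handwheel '[[-1,0,0,0,0,0,-0.005],[-1,0,0,0,0,0,-0.01],[-1,0,0,0,0,0,-0.01]]' >/dev/null; python3 t.py
python3 -m handwheel '[[-1,0,0,0,0,0,-0.005],[-1,0,0,0,0,0,-0.01],[-1,0,0,0,0,0,-0.01]]' >/dev/null; python3 t.py
python3 -m handwheel '[[-1,0,0,0,0,0,-0.005],[-1,0,0,0,0,0,-0.01],[-1,0,0,0,0,0,-0.01]]' >/dev/null; python3 t.py
```

```text
yaw -0.5241 [ 0.5137 -0.1571  0.1448] [-0.2  0.2 -1. ] Tz [-0.019 -0.065  0.441] t 14.5
```

```bash
python3 -m handwheel '[[-1,0,0,0,0,0,-0.003],[-1,0,0,0,0,0,-0.006],[-1,0,0,0,0,0,-0.006],[-1,0,0,0,0,0,-0.006]]' >/dev/null; python3 t.py
```

```text
yaw -0.5300 [ 0.5137 -0.1571  0.1448] [ 0.1 -0.8 -2.7] Tz [-0.041 -0.016  0.62 ] t 14.9
```

The torque rises steeply against the stop (0.62 N·m, well below the harm limit), so the ring is firm. I'll relax within the hole play and lift out.

```bash
python3 -m handwheel '[[-1,0,0,0,0,0,0.015],[-1,0,0,0,0,0,0.03],[-1,0,0,0,0,0,0.035],[-1,0,0,0,0,0,0.035]]' >/dev/null; python3 t.py
python3 -m handwheel '[[-1,0,0,2,0,0,0],[-1,0,0,4,0,0,0],[-1,0,0,7,0,0,0],[-1,0,0,10,0,0,0],[-1,0,0,20,0,0,0],[-1,0,0,40,0,0,0],[-1,0,0,65,0,0,0],[-1,0,0,65,0,0,0]]' ; python3 t.py
python3 - <<'E'
from h import *
C=cam("wrist"); im,d=arm.capture("wrist"); s,_=arm.capture("side"); a=cv2.resize(s[190:310,165:325],(532,400))
cv2.imwrite("pics/w4b.png",np.hstack([cv2.resize(im[:300,100:400],(400,400)),a[:,66:466]]))
E
```

```text
yaw -0.4954 [ 0.5136 -0.1571  0.1446] [ 0.5 -0.  -2.7] Tz [ 0.067  0.026 -0.109] t 15.3
clock: 16.1
tool_pos: [0.5152, -0.1577, 0.2145]
ee_rot: [3.045, -0.77, 0.012]
contact_force: [1.2, 0.0, -2.9]
opening: 0.0111
gripper_force: 78.6
yaw -0.4952 [ 0.5152 -0.1577  0.2145] [ 1.2  0.  -2.9] Tz [ 0.016 -0.055 -0.039] t 16.1
```

View pics/w4b.png

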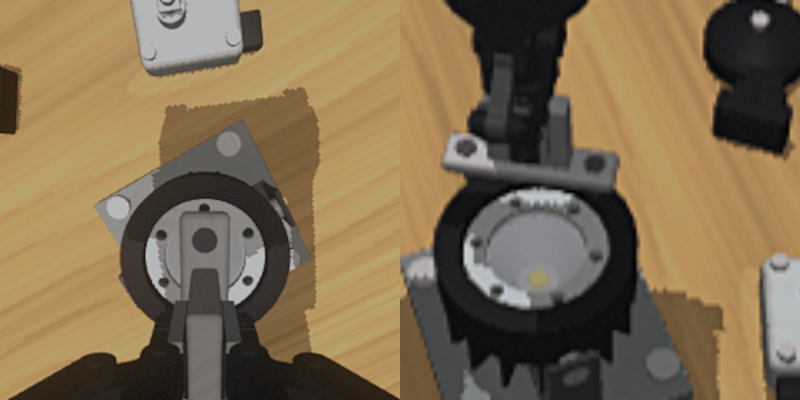

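The spanner is out and held straight. The ring's holes lie in line with the bar, so the ring stayed where it was turned. Carrying the spanner back to the rest.

```bash
python3 -m handwheel '[[-1,3,40,0,0,0,0.05],[-1,6,85,0,0,0,0.13],[-1,9,130,0,0,0,0.21],[-1,12,175,0,0,0,0.29],[-1,15,220,0,0,0,0.37],[-1,18,265,0,0,0,0.44],[-1,20,305,0,0,0,0.475],[-1,23,345,0,0,0,0.475],[-1,25,375,0,0,0,0.475],[-1,25,382,0,0,0,0.475],[-1,25,382,0,0,0,0.475],[-1,25,382,0,0,0,0.475]]' >/dev/null; python3 t.py
python3 -m handwheel '[[-1,0,0,-30,0,0,0],[-1,0,0,-60,0,0,0],[-1,0,0,-85,0,0,0],[-1,0,0,-98,0,0,0],[-1,0,0,-98,0,0,0],[-1,0,0,-98,0,0,0]]' >/dev/null; python3 t.py
```

```text
yaw -0.0208 [0.5385 0.2239 0.2088] [ 0.9 -0.6 -2.4] Tz [-0.033 -0.031  0.051] t 17.4
yaw -0.0210 [0.5393 0.2245 0.1131] [-0.6  0.3 -2.8] Tz [ 0.031 -0.078 -0.002] t 18.0
```

```bash
set -e; python3 -m handwheel '[[-1,0,0,-6,0,0,0],[-1,0,0,-12,0,0,0],[-1,0,0,-16,0,0,0],[-1,0,0,-18,0,0,0],[-1,0,0,-18,0,0,0]]' >/dev/null; python3 t.py
python3 -m handwheel '[[-1,0,0,-4,0,0,0],[-1,0,0,-8,0,0,0],[-1,0,0,-11,0,0,0],[-1,0,0,-11,0,0,0]]' >/dev/null; python3 t.py
python3 -m handwheel '[[-1,0,0,-1,0,0,0],[-1,0,0,-1.5,0,0,0],[-1,0,0,-1.5,0,0,0]]' >/dev/null; python3 t.py
```

```text
yaw -0.0201 [0.5385 0.2249 0.0934] [-0.2 -0.5 -3. ] Tz [ 0.007  0.029 -0.042] t 18.5
yaw -0.0202 [0.5386 0.2248 0.0825] [-0.6 -0.2 -2.4] Tz [-0.025 -0.009 -0.035] t 18.9
yaw -0.0202 [0.5387 0.2249 0.0821] [-5.  -2.6  5.7] Tz [-0.333  0.622  0.041] t 19.2
```

Seated on the rest (upward contact 5.7 N). Now release to a partial opening, rise and check.

```bash
python3 -m handwheel '[[-0.3,0,0,0,0,0,0],[0,0,0,0,0,0,0],[0,0,0,0,0,0,0],[0,0,0,0,0,0,0],[0,0,0,15,0,0,0],[0,0,0,40,0,0,0],[0,0,0,80,0,0,0],[0,0,0,120,0,0,0],[0,0,0,135,0,0,0],[0,0,0,135,0,0,0],[0,0,0,135,0,0,0]]'
python3 - <<'E'
from h import *
C=cam("wrist"); im,d=arm.capture("wrist"); cv2.imwrite("pics/w5.png",im); np.save("w5d.npy",d); np.savez("w5C.npz",*C)
E
python3 sp.py w5 | tail -3
```

```text
clock: 20.3
tool_pos: [0.5383, 0.2248, 0.2151]
ee_rot: [3.141, -0.032, -0.002]
contact_force: [0.4, 0.4, -0.6]
opening: 0.0426
gripper_force: 0.0
grip 610 rect 538.7 224.8 [12.  43.3] 88.7 z 0.0992 mean [0.5406 0.225 ] pca 178.8
bar 965 rect 538.5 225.1 [21.5 90.6] 89.3 z 0.0513 mean [0.5487 0.2246] pca 179.6
rest 5373 rect 538.4 223.1 [ 70.1 130.1] 89.4 z 0.0415 mean [0.5437 0.2223] pca 179.5
```

View pics/w5.png

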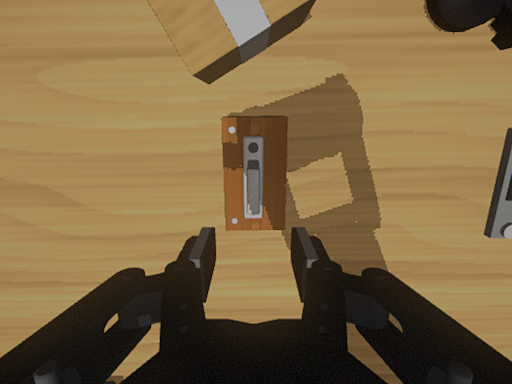

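The spanner stands upright in its slot ((254,178) in the picture), with grip and bar heights as at the start and its center within 2 mm of the rest's. Handing in.

```bash
python3 -c "
from rig import arm
print(arm.close_job())"
```

```text
the job is handed in; nothing more can be done
None
```

I turned the lens ring clockwise until it stopped firm (peak torque about 0.62 N·m), put the spanner back upright in its slot with the gripper clear, and handed the job in at about 20 s; no verdict was returned.

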